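Snap a reflector onto its bracket with the bench pliers

ROBOT

A 6-joint arm with a two-finger parallel gripper is mounted at the origin on the work surface. World frame = base frame: x ahead of the robot, y to its left, z up, the work surface at z = 0. Lengths are in m, angles in rad, forces in N, time in s.
With the tool pointing down it reaches from about 0.375 to 0.9 m from the base axis. Payload 3.1 kg.
Tool frame: the origin (TCP) lies between the finger pads; the fingertips stand 17 mm ahead of it and the grasp point (between the pads) lies 2 mm behind it; z points along the fingers, y is the line along which they close (so a half turn about z gives the same grasp; the last joint's range is limited). The gripper opens to 85 mm and grips with 20 to 120 N. Pads are 22 mm wide; open, the fingers measure 114 mm over their backs; the gripper's body (76 mm by 85 mm) begins 54 mm behind the grasp point. The pads swing forward as they close: fully open they stand 13 mm farther back than shut.
Start: joints at [-1.288, 0.527, 1.433, -0, 1.181, -0.178], TCP at [0.278, -0.56, 0.248] pointing down, gripper open.
Joint ranges: [-3.08, 3.08], [-0.75, 2.2], [0.22, 2.44], [-1.43, 4.57], [0, 2.65], [-2.85, 2.85]. Speed limits (rad/s): [2.79, 2.79, 3.14, 3.14, 3.14, 3.14].

INTERFACE

Orientations are given as a unit quaternion [x, y, z, w].
In Python, from station import sense, vision, order gives the robot as it stands.
- The arm moves only by the shell command python3 -m crank 'ROWS' [OPENING] [FORCE]. ROWS is JSON, a list of rows, each an object with "dp": the shift along the world's x, y, z in units of 30 mm (1.0 is 30 mm), a list of three; "angular": the turn, a rotation vector about the world's x, y, z in degrees, a list of three. In form: [{"dp": [dx, dy, dz], "angular": [ax, ay, az]}, ...]. A call has 1 to 20 rows; each row shifts and turns the commanded pose from where the row before left it; what a row does not reach is not made up. A row lasts 1/10 s, in which the tool goes at most 50 mm and 8.59 degrees, less where a joint would pass 70% of its speed; a pose out of reach is approached as far as the arm can. A call is refused whole if a number of a shift passes 1 or a number of a turn 8.59, either way. A call with a gripper value outside its range is refused whole. OPENING is the closure, from 0 (fully open) to 1 (shut), set as the call begins (- or left out, the last holds). The fingers move at their own pace and stop on an object; FORCE is the grip in N (left out, the last holds). Time passes only in rows, so rows that do not move let the fingers close. It gives the time, the measured TCP pose, the force, the opening and the grip force at its end, in the units of the state.
- sense(): the state, without advancing time (a new reading comes with each control period).
- vision.snapshot(name): name is "scene" or "top" or "wrist"; returns a dict with "image" (400x640x3 uint8, blue, green, red), "range_z" (400x640 float32, m along the optical axis (not along the pixel's ray), 0 where there is no reading), "mtx" (3x3 intrinsics, pixels), "pose" (4x4, takes a point from camera to world coordinates); the wrist camera has in their place "mount" (4x4, takes a point from camera to tool coordinates, whose origin is the TCP and whose axes are the flange's). Camera axes: x right, y down, z forward; pixel columns grow to the right and rows downward; lengths in m; the calibration is good to about 2 mm. A picture is of the moment at which its call begins: read the wrist's pose just before it.
- order.sign_off(): hands the job in; it is judged then, once.
The state is a dict: "t": time; "q": joint angles; "qd": joint speeds; "tau": joint torques, N m; "tcp_pos": TCP position; "tool_rot": TCP orientation; "force": force on the tool from outside, world axes, zero at the start; "ft_torque": the same for the moment, N m; "finger_gap": opening from 0.0 (shut) to 1.0 (fully open); "gripper_force": force on a finger pad.
Only numpy, scipy, OpenCV 4.12 (cv2) and the standard library are available. Lean on these libraries where they do the work, as an engineer would, in place of code of your own. Each camera call takes 0.05 s, during which the arm holds its last target. There are 200 camera calls.

TASK

Push the black bracket along its guide until it is fully home against the end stop, under the open jaw of the orange-handled bench pliers; then press the pliers' upper handle down until the red reflector clicks onto its stud. Let the handle spring back up and leave the bracket where it is. Do not press on the reflector yourself, and leave the other things on the bench where they are.

Things in the scene. Friction and masses are not known exactly. Their poses are not given: they have to be found in the camera images.
- pliers: Press pliers on a plywood plank fixed to the bench; place and yaw vary. Origin on the bench (z = 0) right under the jaw. +x: direction in which the bracket is pushed; +y: along the handles, from hinge to handle ends. Hinge axis along x at y = -60 mm, z = 44 mm, between steel cheeks 68 mm high. Fixed lower handle (orange, top at z = 28 mm) under the upper one; plank 70 mm wide from y -89 to +170 mm.
- guide_mouth (a point): Middle of the guide channel's open end, on its floor, at x = -165, z = 16 mm of the pliers. From here the channel runs along the pliers' x axis to the end stop: 40 mm wide between two aluminium sides 7 mm high and 8 mm thick, on plywood 62 mm wide that begins 10 mm before this point.
- end_stop (a point): Middle of the near face of the aluminium end stop (40 mm wide, 14 mm high, 10 mm thick), at the channel floor: x = +21.5, z = 16 mm of the pliers.
- jaw (a point): Centre of the lower jaw: a point on the channel floor, 16 mm above the pliers' origin; the reflector's stud must stand over it. The upper jaw pad (24 mm across) hangs over it with its underside about 45 mm above the bench while open.
- handle (a joint): Angle of the pliers' upper handle: 0 = open (sloping 0.30 rad upwards), 0.30 = closed (level), 0.32 = hard limit. A spring lifts it back to 0 when let go. Pressed at handle_press it takes 2 to 4 N of free travel, about 10 N just before the click (near 0.21 rad), then about 4 N; press on to about 0.29. Past 0.30 the pad bottoms on the reflector and the force rises steeply.
- handle_press (a point): Point on the middle of the top face of the upper handle's orange grip (28 mm wide, 16 mm thick, 110 to 215 mm from the hinge), 190 mm from the hinge axis, at y = 130 mm of the pliers when closed; moves with the handle: about 110 mm above the bench when open, 54 mm when closed.
- bracket: Loose black plastic bracket, 70 g, lying in the guide, axes along the pliers'. Origin on its underside below the stud; starts 55 to 85 mm short of the jaw. Strip 100 mm long (x -80 to +20 mm), 36 mm wide, 6 mm thick, with an upright tab at the rear to push on: x -80 to -72 mm, 32 mm wide, top 32 mm above the underside. Home when its front meets the end stop.
- stud (a point): Foot of the steel press stud on the bracket, 6 mm above the bracket's origin.
- reflector: Round red reflector, 35 mm across, 8 mm thick, sitting loosely on the stud. Origin at the centre of its underside: 14 mm above the bracket's origin before, 6 mm after it has clicked home. It moves only straight along the stud; a push of about 20 N makes it click over about half-way, and pressed home it stays.
- lever0: Blue plastic tire lever, 108 mm long, 20 mm wide, 8 mm high, lying loose; a bystander. Origin under its middle.
- lever1: A second blue tire lever, same as the first; a bystander.
- lever2: A third blue tire lever, same as the first; a bystander.
- hex_set: Steel fold-out hex key set, folded, 95 x 32 x 20 mm, loose; a bystander. Origin under its middle.
- bottle_cage: Aluminium bottle cage lying on its back, 150 x 80 mm, 80 mm high, loose; a bystander. Origin under its middle.
- bell: Red plastic bicycle bell, 60 mm across, 38 mm high, loose; a bystander. Origin under its middle.
Mind the look-alikes: they are no part of the job. Several things have the shape of the bracket; the one meant has the colours described above.

How it is judged:
On the way, in this order (a step that is already met when the one before it is completed fails the run):
1. the bracket is home under the open jaw, the reflector still loose (horizontal distance between stud and jaw below 0.009 m and z of reflector in the frame of bracket above 0.0125 m and value of joint handle below 0.06 rad), for 0.1 s.
2. with the pliers closed on it, the reflector has clicked onto its stud (horizontal distance between stud and jaw below 0.009 m and z of reflector in the frame of bracket below 0.0075 m and value of joint handle above 0.2 rad), for 0.1 s.
At the end, for the whole second after the job is handed in: The reflector is clicked on (its underside within 1.5 mm of home on the bracket), the bracket lies flat and still in the guide with its stud within 9 mm of the jaw's centre, and the handle has sprung back open (under 0.05 rad) (horizontal distance between stud and jaw below 0.009 m and z of reflector in the frame of bracket below 0.0075 m and value of joint handle below 0.05 rad and angle between bracket's own z axis and vertical below 0.1 rad and z of bracket in the frame of jaw below 0.004 m and linear speed of bracket below 0.02 m/s); the robot touches nothing.
It fails at once if the robot pressed on the reflector itself (over 2 N) (contact force between any of the fingers, the arm and reflector above 2 N).
It fails at once if a bystander (tire lever, hex key set, bottle cage or bell) was moved by more than 30 mm (distance of any of lever0, lever1, lever2, hex_set, bottle_cage, bell from where it was at the start of the episode above 0.03 m).
It also fails if it takes over 38 s, if anything falls off the work surface, if the arm or the gripper's body presses on something with over 40 N, if the wrist force passes 120 N, or if a joint passes its speed limit or range.

## Working session

There is one attempt and no reset: what is moved stays moved. The work goes in short steps, Python scripts to look and compute and a shell command to move; the robot and the scene stay as the last step left them, time stands still between calls to the robot, and variables do not carry over. Pictures are saved under pics/ and viewed, at most 10 in all, crops included, and the job is handed in when it is done.

```bash
mkdir -p pics; ls; python3 - <<'E'
from station import sense, vision
import cv2,numpy as np
s=sense();print({k:np.round(v,3).tolist() for k,v in s.items()})
for n in("scene","top"):
    d=vision.snapshot(n);cv2.imwrite(f"pics/{n}0.png",d["image"]);np.savez(f"{n}0.npz",**d);print(n,np.round(d["pose"],3).tolist(),d["mtx"].tolist())
E
```

```text
pics
{'t': 0.0, 'q': [-1.288, 0.528, 1.434, 0.0, 1.181, -0.179], 'qd': [-0.001, -0.002, 0.002, -0.001, 0.001, -0.001], 'tau': [-0.001, -44.235, -17.803, -0.0, 0.008, 0.0], 'tcp_pos': [0.278, -0.559, 0.247], 'tool_rot': [0.974, 0.228, -0.0, -0.001], 'force': [-0.339, 0.037, -0.512], 'ft_torque': [-0.018, 0.011, -0.005], 'gripper_force': 0.0, 'finger_gap': 1.002}
scene [[-0.733, 0.394, -0.555, 1.12], [0.68, 0.439, -0.586, 0.572], [0.013, -0.807, -0.59, 0.724], [0.0, 0.0, 0.0, 1.0]] [[443.92463050401483, 0.0, 322.8242857229854], [0.0, 443.92463050401483, 195.98021700002937], [0.0, 0.0, 1.0]]
top [[-0.022, -0.997, 0.077, 0.422], [-1.0, 0.021, -0.021, -0.033], [0.019, -0.077, -0.997, 1.262], [0.0, 0.0, 0.0, 1.0]] [[398.49140184180237, 0.0, 325.4474925701711], [0.0, 398.49140184180237, 198.2673276351569], [0.0, 0.0, 1.0]]
```

View pics/top0.png

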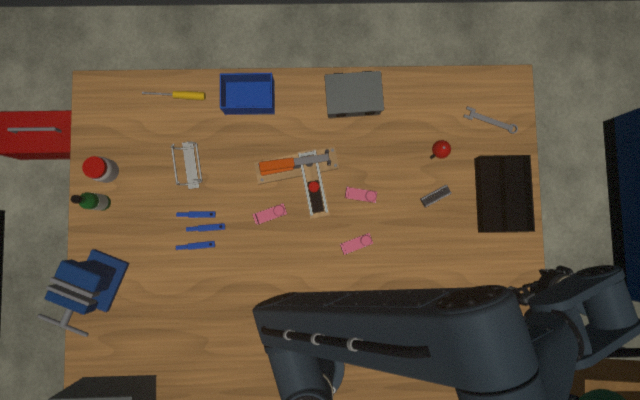

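View pics/scene0.png

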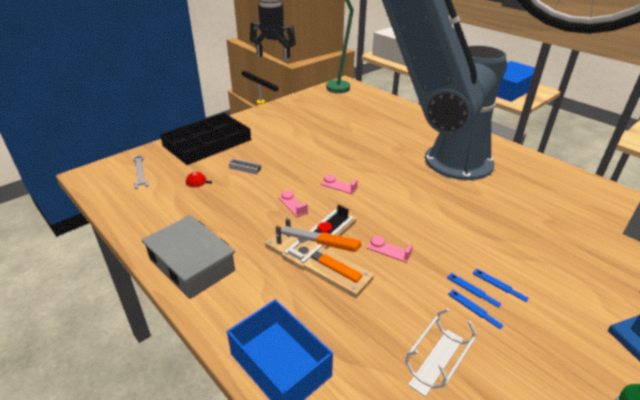

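The black bracket is in the white-sided guide at top px (314,195), with its red reflector at (314,186). The look-alikes are pink, at (270,214), (361,195) and (357,244), so they don't fit the description. The pliers are at (300,163), with the handle to the left. I'll confirm with one enlarged crop.

```bash
cat > h.py <<'E'
import numpy as np
def P(d,u,v,z=None,T=None):
    T=d["pose"] if T is None else T
    K=d["mtx"];r=np.array([(u-K[0,2])/K[0,0],(v-K[1,2])/K[1,1],1.])
    if z is None: c=r*float(np.median(d["range_z"][int(v)-1:int(v)+2,int(u)-1:int(u)+2])); return T[:3,:3]@c+T[:3,3]
    w=T[:3,:3]@r; return T[:3,3]+w*(z-T[2,3])/w[2]
E
python3 - <<'E'
import numpy as np,cv2
from h import P
d=dict(np.load("top0.npz"))
im=d["image"][140:220,250:350];cv2.imwrite("pics/crop1.png",cv2.resize(im,(800,640)[:2],interpolation=cv2.INTER_CUBIC)[:600])
for u,v in[(314,186),(316,200),(278,166),(262,168),(317,209),(300,163)]:print(u,v,np.round(P(d,u,v),3))
E
```

```text
314 186 [ 0.554 -0.025  0.038]
316 200 [ 0.512 -0.03   0.021]
278 166 [0.609 0.079 0.1  ]
262 168 [0.602 0.124 0.114]
317 209 [ 0.484 -0.032  0.022]
300 163 [0.62  0.016 0.078]
```

View pics/crop1.png

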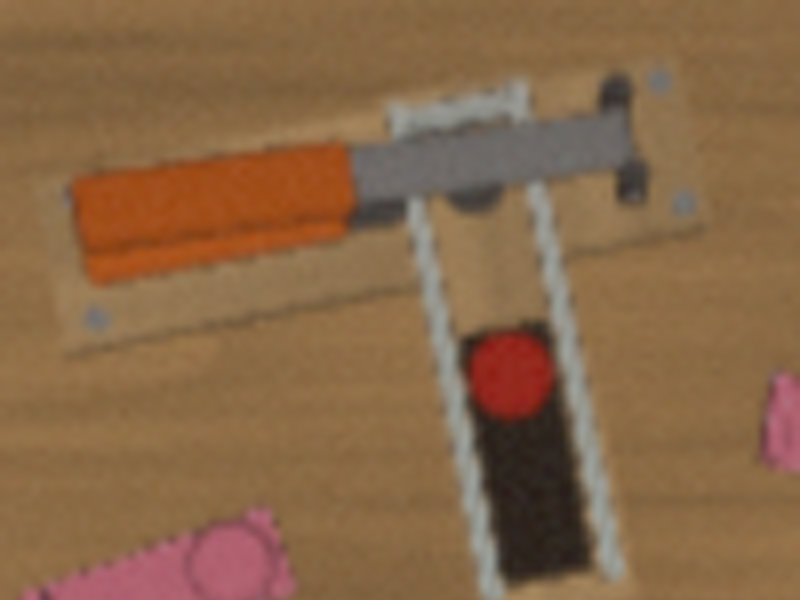

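The crop confirms the black bracket with the red reflector at crop (510,375). Guide rails run (418,205)-(490,590) and (538,190)-(613,570), and the end stop is at (458,110).

```bash
python3 - <<'E'
import numpy as np
from h import P
d=dict(np.load("top0.npz"))
f=lambda u,v,z:P(d,250+u/8-.5+.06,140+v/8-.5+.06,z)
L=[f(418,205,.023),f(490,590,.023)];R=[f(538,190,.023),f(613,570,.023)]
for a,b in(L,R):print(np.round(a,4),np.round(b,4),np.degrees(np.arctan2((b-a)[1],(b-a)[0]))+180)
print("stop",f(458,112,.030),"refl",f(510,375,.038),"rear tab",f(545,575,.03))
# handle: edges of orange top
print("orange", f(75,215,.12),f(350,170,.08))
# points fit of orange via depth
import cv2
hsv=cv2.cvtColor(d["image"],cv2.COLOR_BGR2HSV)
m=(hsv[...,0]>3)&(hsv[...,0]<14)&(hsv[...,1]>190);m[:140]=0;m[220:]=0;m[:,:250]=0;m[:,350:]=0
p=np.array([P(d,u,v) for v,u in zip(*np.nonzero(m))]);p=p[p[:,2]>.06];print(len(p),p.mean(0),p.min(0),p.max(0))
E
```

```text
[0.6225 0.0124 0.023 ] [ 0.471  -0.0128  0.023 ] 9.456207946613404
[ 0.6276 -0.0347  0.023 ] [ 0.4777 -0.0608  0.023 ] 9.86703621952725
stop [ 0.65777599 -0.0041104   0.03      ] refl [ 0.55318467 -0.02241196  0.038     ] rear tab [ 0.47603589 -0.0343015   0.03      ]
orange [0.60556403 0.1324446  0.12      ] [0.62700267 0.03550328 0.08      ]
318 [0.61359271 0.08449394 0.10136266] [0.59373349 0.03605531 0.07827083] [0.63484488 0.1332743  0.11618498]
```

Pliers origin is about (0.632, -0.009), yaw about 9.7 deg. The stud is about 80 mm short of the jaw, which is inside the stated 55–85 mm. I'll move above a spot behind the tab with the gripper shut.

```bash
python3 -m crank '[{"dp":[0.27,0.86,0],"angular":[0,0,-0.83]},{"dp":[0.27,0.86,0],"angular":[0,0,-0.83]},{"dp":[0.27,0.86,0],"angular":[0,0,-0.83]},{"dp":[0.27,0.86,0],"angular":[0,0,-0.83]},{"dp":[0.27,0.86,0],"angular":[0,0,-0.83]},{"dp":[0.27,0.86,0],"angular":[0,0,-0.83]},{"dp":[0.27,0.86,0],"angular":[0,0,-0.83]},{"dp":[0.27,0.86,0],"angular":[0,0,-0.83]},{"dp":[0.27,0.86,0],"angular":[0,0,-0.83]},{"dp":[0.27,0.86,0],"angular":[0,0,-0.83]},{"dp":[0.27,0.86,0],"angular":[0,0,-0.83]},{"dp":[0.27,0.86,0],"angular":[0,0,-0.83]},{"dp":[0.27,0.86,0],"angular":[0,0,-0.83]},{"dp":[0.27,0.86,0],"angular":[0,0,-0.83]},{"dp":[0.27,0.86,0],"angular":[0,0,-0.83]},{"dp":[0.27,0.86,0],"angular":[0,0,-0.83]},{"dp":[0.27,0.86,0],"angular":[0,0,-0.83]},{"dp":[0.27,0.86,0],"angular":[0,0,-0.83]},{"dp":[0.27,0.86,0],"angular":[0,0,-0.83]},{"dp":[0.27,0.86,0],"angular":[0,0,-0.83]}]' 1 40
python3 - <<'E'
from station import sense, vision
import cv2,numpy as np
from scipy.spatial.transform import Rotation as R
s=sense();d=vision.snapshot("wrist");print(s["t"],s["tcp_pos"],R.from_quat(s["tool_rot"]).as_matrix().round(3).tolist(),s["finger_gap"],s["q"])
T=np.eye(4);T[:3,:3]=R.from_quat(s["tool_rot"]).as_matrix();T[:3,3]=s["tcp_pos"];d["pose"]=T@d["mount"]
np.savez("w1.npz",**d);cv2.imwrite("pics/w1.png",d["image"]);print(np.round(d["mount"],3).tolist())
E
```

```text
t: 2.1
tcp_pos: [0.4399, -0.0426, 0.2481]
tool_rot: [0.996, 0.085, -0.0, -0.0]
force: [0.0, 0.1, 0.2]
finger_gap: -0.0
gripper_force: 0.0
2.1 [ 0.43987646 -0.04258604  0.24809718] [[0.986, 0.17, -0.001], [0.17, -0.986, 0.0], [-0.001, -0.0, -1.0]] -0.00013851771390267537 [-3.50395470e-01  2.82627050e-01  1.87184838e+00 -9.90412896e-06
  9.87777092e-01  1.04996020e+00]
[[0.001, -0.958, -0.288, 0.074], [1.0, 0.001, 0.0, 0.001], [-0.0, -0.288, 0.958, -0.126], [0.0, 0.0, 0.0, 1.0]]
```

View pics/w1.png

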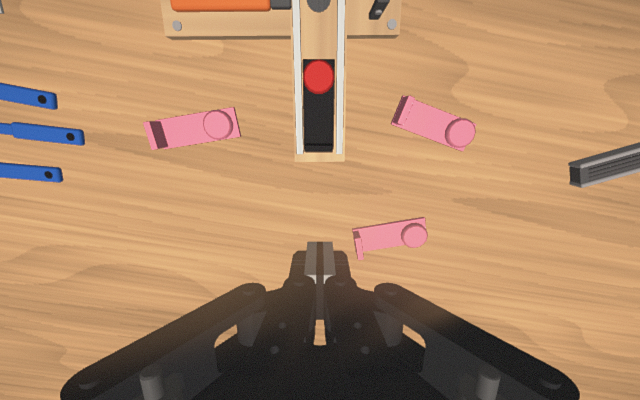

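The wrist view shows the reflector at (319,77), the tab at (318,148), the guide mouth at (320,158) and the lower jaw near (319,2). The guide is vertical in the picture, so the yaw is right. The nearest pink look-alike is at (390,237).

```bash
python3 - <<'E'
import numpy as np
from h import P
d=dict(np.load("w1.npz"))
for n,u,v,z in[("refl",319,77,.038),("tab top",318,147,.048),("tab base",318,152,.02),("jaw",319,2,.016),("railL",300,100,.023),("railR",340,100,.023),("railL2",297,150,.023),("railR2",341,150,.023),("pink",356,237,.03),("tips",320,243,.23)]:
  print(n,P(d,u,v,z).round(4),P(d,u,v).round(4))
E
```

```text
refl [ 0.5532 -0.0232  0.038 ] [ 0.5533 -0.0232  0.0377]
tab top [ 0.4807 -0.0346  0.048 ] [ 0.4807 -0.0346  0.0482]
tab base [ 0.472 -0.036  0.02 ] [ 0.4715 -0.036   0.0158]
jaw [ 0.6291 -0.0101  0.016 ] [ 0.6289 -0.0101  0.0165]
railL [ 0.5273 -0.0055  0.023 ] [ 0.5273 -0.0055  0.023 ]
railR [ 0.5351 -0.0509  0.023 ] [ 0.5351 -0.0509  0.0229]
railL2 [ 0.4704 -0.0105  0.023 ] [ 0.4703 -0.0105  0.0223]
railR2 [ 0.4794 -0.0629  0.023 ] [ 0.4794 -0.0629  0.0232]
pink [ 0.3738 -0.1028  0.03  ] [ 0.3732 -0.1031  0.0285]
tips [ 0.448  -0.0422  0.23  ] [ 0.4513 -0.0416  0.2375]
```

```bash
python3 -m crank '[{"dp":[0,0,-0.85],"angular":[0,0,0]},{"dp":[0,0,-0.85],"angular":[0,0,0]},{"dp":[0,0,-0.85],"angular":[0,0,0]},{"dp":[0,0,-0.85],"angular":[0,0,0]},{"dp":[0,0,-0.85],"angular":[0,0,0]},{"dp":[0,0,-0.85],"angular":[0,0,0]},{"dp":[0,0,-0.85],"angular":[0,0,0]},{"dp":[0,0,-0.8],"angular":[0,0,0]},{"dp":[0,0,0],"angular":[0,0,0]}]'
python3 -m crank '[{"dp":[0.2,0.034,0],"angular":[0,0,0]},{"dp":[0.2,0.034,0],"angular":[0,0,0]},{"dp":[0.2,0.034,0],"angular":[0,0,0]},{"dp":[0.2,0.034,0],"angular":[0,0,0]},{"dp":[0.2,0.034,0],"angular":[0,0,0]},{"dp":[0.2,0.034,0],"angular":[0,0,0]},{"dp":[0.2,0.034,0],"angular":[0,0,0]},{"dp":[0.2,0.034,0],"angular":[0,0,0]},{"dp":[0.2,0.034,0],"angular":[0,0,0]},{"dp":[0.2,0.034,0],"angular":[0,0,0]},{"dp":[0.2,0.034,0],"angular":[0,0,0]},{"dp":[0.2,0.034,0],"angular":[0,0,0]},{"dp":[0.2,0.034,0],"angular":[0,0,0]},{"dp":[0.2,0.034,0],"angular":[0,0,0]},{"dp":[0.2,0.034,0],"angular":[0,0,0]}]'
python3 - <<'E'
from station import sense, vision
import cv2,numpy as np
from h import P
from scipy.spatial.transform import Rotation as R
s=sense();d=vision.snapshot("wrist")
T=np.eye(4);T[:3,:3]=R.from_quat(s["tool_rot"]).as_matrix();T[:3,3]=s["tcp_pos"];d["pose"]=T@d["mount"]
np.savez("w2.npz",**d);cv2.imwrite("pics/w2.png",d["image"])
E
```

```text
t: 3.05
tcp_pos: [0.4384, -0.0434, 0.0435]
tool_rot: [0.996, 0.085, -0.003, -0.001]
force: [-0.1, 1.0, 0.8]
finger_gap: -0.005
gripper_force: 0.0
t: 4.55
tcp_pos: [0.5305, -0.0284, 0.0457]
tool_rot: [0.996, 0.085, 0.0, 0.0]
force: [-0.6, 0.1, 0.1]
finger_gap: -0.001
gripper_force: 0.3
```

View pics/w2.png

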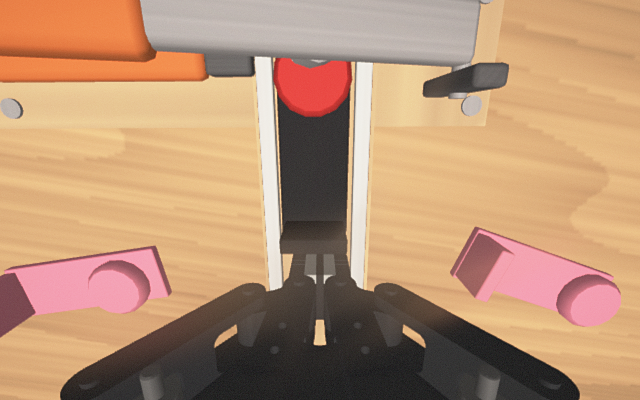

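The bracket is tracking straight ahead of the fingers: tab at (313,237), reflector (312,80) going under the jaw. About 12 mm remain, so I'll go slowly and watch the force.

```bash
python3 -m crank '[{"dp":[0.08,0.014,0],"angular":[0,0,0]},{"dp":[0.08,0.014,0],"angular":[0,0,0]},{"dp":[0.08,0.014,0],"angular":[0,0,0]},{"dp":[0.08,0.014,0],"angular":[0,0,0]},{"dp":[0,0,0],"angular":[0,0,0]}]'
python3 -m crank '[{"dp":[0.05,0.009,0],"angular":[0,0,0]},{"dp":[0.05,0.009,0],"angular":[0,0,0]},{"dp":[0,0,0],"angular":[0,0,0]}]'
```

```text
t: 5.1
tcp_pos: [0.5402, -0.0269, 0.0458]
tool_rot: [0.996, 0.085, 0.001, 0.0]
force: [0.1, 0.7, 0.3]
finger_gap: 0.0
gripper_force: 0.0
t: 5.4
tcp_pos: [0.5428, -0.0262, 0.0458]
tool_rot: [0.996, 0.085, 0.0, 0.0]
force: [-0.2, 0.2, -0.4]
finger_gap: 0.0
gripper_force: 0.1
```

```bash
python3 -m crank '[{"dp":[0.05,0.009,0],"angular":[0,0,0]},{"dp":[0.05,0.009,0],"angular":[0,0,0]},{"dp":[0,0,0],"angular":[0,0,0]}]'
python3 -m crank '[{"dp":[0.05,0.009,0],"angular":[0,0,0]},{"dp":[0.05,0.009,0],"angular":[0,0,0]},{"dp":[0,0,0],"angular":[0,0,0]}]'
```

```text
t: 5.7
tcp_pos: [0.5445, -0.0257, 0.0457]
tool_rot: [0.996, 0.086, -0.001, -0.0]
force: [-4.5, -1.9, 2.1]
finger_gap: -0.005
gripper_force: 2.0
t: 6.0
tcp_pos: [0.5445, -0.0253, 0.0455]
tool_rot: [0.996, 0.086, -0.004, -0.001]
force: [-8.9, -4.4, 4.8]
finger_gap: 0.004
gripper_force: 4.8
```

It is firmly against the stop. I'll back off, rise, and move over the handle.

```bash
python3 -m crank '[{"dp":[-0.3,-0.05,0],"angular":[0,0,0]},{"dp":[-0.3,-0.05,0],"angular":[0,0,0]},{"dp":[0,0,0.9],"angular":[0,0,0]},{"dp":[0,0,0.9],"angular":[0,0,0]},{"dp":[0,0,0.9],"angular":[0,0,0]},{"dp":[0,0,0.9],"angular":[0,0,0]},{"dp":[0,0,0.9],"angular":[0,0,0]},{"dp":[0,0,0],"angular":[0,0,0]}]'
python3 - <<'E'
from station import sense, vision
import cv2,numpy as np
from h import P
from scipy.spatial.transform import Rotation as R
s=sense();d=vision.snapshot("wrist")
T=np.eye(4);T[:3,:3]=R.from_quat(s["tool_rot"]).as_matrix();T[:3,3]=s["tcp_pos"];d["pose"]=T@d["mount"]
np.savez("w3.npz",**d);cv2.imwrite("pics/w3.png",d["image"]);print(s["tcp_pos"])
hsv=cv2.cvtColor(d["image"],cv2.COLOR_BGR2HSV)
m=(hsv[...,0]>3)&(hsv[...,0]<16)&(hsv[...,1]>190)
p=np.array([P(d,u,v) for v,u in zip(*np.nonzero(m[1:-1,1:-1]))]);p=p[p[:,2]>.06]
yaw=np.array([-.1685,.9857]);t=(p[:,:2]-[.6305,-.0095])@yaw
for a in range(30,160,10):
  q=p[(t>a/1e3)&(t<a/1e3+.01)]
  if len(q):print(a,len(q),q.mean(0).round(4))
E
```

```text
t: 6.8
tcp_pos: [0.5333, -0.0287, 0.1844]
tool_rot: [0.996, 0.085, 0.005, 0.001]
force: [0.6, 0.8, -0.8]
finger_gap: -0.001
gripper_force: 0.0
[ 0.5333298  -0.02869212  0.18441164]
40 6 [0.625  0.0368 0.0862]
50 1 [0.6367 0.0432 0.0863]
60 2 [0.6352 0.0525 0.0891]
70 4 [0.6331 0.0653 0.0927]
90 1 [0.6295 0.0856 0.0984]
100 2 [0.6276 0.0966 0.1019]
120 1 [0.6244 0.1144 0.1077]
130 1 [0.6221 0.1265 0.1118]
140 1 [0.6215 0.1324 0.112 ]
```

View pics/w3.png

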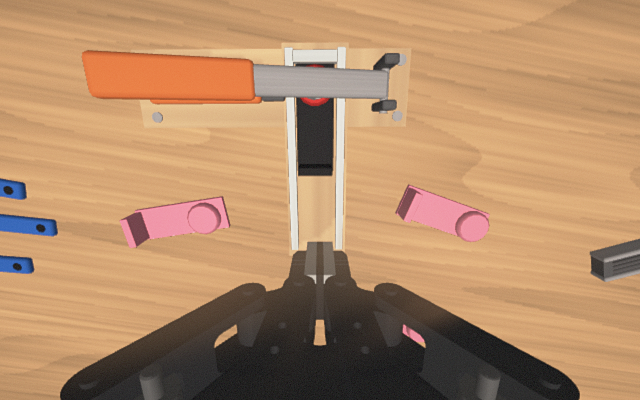

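The bracket front (315,64) meets the end stop, and its reflector sits under the upper jaw. The orange grip spans (84,52)-(254,98), and its far end is at the left.

```bash
python3 - <<'E'
import numpy as np
from h import P
d=dict(np.load("w3.npz"))
for u,v in[(90,74),(120,75),(140,76),(160,76),(240,78),(315,64),(315,70)]:print(u,v,P(d,u,v).round(4))
E
```

```text
90 74 [0.6077 0.1278 0.1167]
120 75 [0.6105 0.1127 0.1118]
140 76 [0.6122 0.1022 0.1083]
160 76 [0.6146 0.0913 0.1046]
240 78 [0.6236 0.0432 0.0898]
315 64 [ 0.6509 -0.0057  0.0348]
315 70 [ 0.6408 -0.0078  0.0702]
```

```bash
python3 -m crank '[{"dp":[0.43,0.75,0],"angular":[0,0,0]},{"dp":[0.43,0.75,0],"angular":[0,0,0]},{"dp":[0.43,0.75,0],"angular":[0,0,0]},{"dp":[0.43,0.75,0],"angular":[0,0,0]},{"dp":[0.43,0.75,0],"angular":[0,0,0]},{"dp":[0.43,0.75,0],"angular":[0,0,0]},{"dp":[0,0,0],"angular":[0,0,0]},{"dp":[0,0,-0.4],"angular":[0,0,0]},{"dp":[0,0,-0.4],"angular":[0,0,0]},{"dp":[0,0,-0.4],"angular":[0,0,0]},{"dp":[0,0,-0.4],"angular":[0,0,0]},{"dp":[0,0,0],"angular":[0,0,0]}]'
python3 -m crank '[{"dp":[0,0,-0.2],"angular":[0,0,0]},{"dp":[0,0,-0.2],"angular":[0,0,0]},{"dp":[0,0,-0.2],"angular":[0,0,0]},{"dp":[0,0,0],"angular":[0,0,0]}]'
```

```text
t: 8.05
tcp_pos: [0.6061, 0.1062, 0.1302]
tool_rot: [0.996, 0.085, -0.003, -0.0]
force: [-0.2, 0.5, -0.5]
finger_gap: -0.006
gripper_force: 0.0
t: 8.45
tcp_pos: [0.6084, 0.1069, 0.1146]
tool_rot: [0.996, 0.085, 0.0, 0.0]
force: [0.8, 0.8, 2.0]
finger_gap: 0.003
gripper_force: 1.3
```

```bash
python3 -m crank '[{"dp":[0.01,0.01,-0.1],"angular":[0,0,0]},{"dp":[0.01,0.01,-0.1],"angular":[0,0,0]},{"dp":[0.01,0.01,-0.1],"angular":[0,0,0]},{"dp":[0.01,0.01,-0.1],"angular":[0,0,0]},{"dp":[0,0.01,-0.1],"angular":[0,0,0]},{"dp":[0,0.01,-0.1],"angular":[0,0,0]},{"dp":[0,0.01,-0.1],"angular":[0,0,0]},{"dp":[0,0.01,-0.1],"angular":[0,0,0]}]'
python3 -m crank '[{"dp":[0,0.01,-0.1],"angular":[0,0,0]},{"dp":[0,0.01,-0.1],"angular":[0,0,0]},{"dp":[0,0.01,-0.1],"angular":[0,0,0]}]'
python3 -m crank '[{"dp":[0,0.01,-0.1],"angular":[0,0,0]},{"dp":[0,0.01,-0.1],"angular":[0,0,0]},{"dp":[0,0,0],"angular":[0,0,0]}]'
```

```text
t: 9.25
tcp_pos: [0.6088, 0.1099, 0.0915]
tool_rot: [0.996, 0.085, -0.0, -0.001]
force: [-2.8, 3.3, 10.9]
finger_gap: -0.001
gripper_force: 5.4
t: 9.55
tcp_pos: [0.6088, 0.1108, 0.0823]
tool_rot: [0.996, 0.085, -0.0, -0.0]
force: [-2.0, 2.6, 4.2]
finger_gap: -0.004
gripper_force: 2.0
t: 9.85
tcp_pos: [0.609, 0.111, 0.0753]
tool_rot: [0.996, 0.085, -0.0, -0.0]
force: [-1.1, 2.5, 4.9]
finger_gap: -0.002
gripper_force: 2.2
```

The click shows as 10.9 N falling to 4.2 N. I'll press on a few more mm to about 0.29 rad.

```bash
python3 -m crank '[{"dp":[0,0,-0.04],"angular":[0,0,0]},{"dp":[0,0,-0.04],"angular":[0,0,0]},{"dp":[0,0,0],"angular":[0,0,0]}]'; python3 -m crank '[{"dp":[0,0,-0.03],"angular":[0,0,0]},{"dp":[0,0,0],"angular":[0,0,0]},{"dp":[0,0,0],"angular":[0,0,0]}]'
```

```text
t: 10.15
tcp_pos: [0.6091, 0.1108, 0.0733]
tool_rot: [0.996, 0.085, -0.0, -0.0]
force: [-1.9, 3.8, 4.3]
finger_gap: 0.0
gripper_force: 2.3
t: 10.45
tcp_pos: [0.6091, 0.1108, 0.0726]
tool_rot: [0.996, 0.085, 0.0, -0.0]
force: [-1.1, 3.0, 4.6]
finger_gap: 0.006
gripper_force: 2.3
```

```bash
python3 -m crank '[{"dp":[0,0,-0.04],"angular":[0,0,0]},{"dp":[0,0,0],"angular":[0,0,0]},{"dp":[0,0,0],"angular":[0,0,0]}]'
python3 -m crank '[{"dp":[0,0,0.3],"angular":[0,0,0]},{"dp":[0,0,0.3],"angular":[0,0,0]},{"dp":[0,0,0.3],"angular":[0,0,0]},{"dp":[0,0,0.3],"angular":[0,0,0]},{"dp":[0,0,0.5],"angular":[0,0,0]},{"dp":[0,0,0.6],"angular":[0,0,0]},{"dp":[0,0,0.6],"angular":[0,0,0]},{"dp":[0,0,0.6],"angular":[0,0,0]},{"dp":[-0.6,-0.7,0.6],"angular":[0,0,0]},{"dp":[-0.6,-0.7,0.3],"angular":[0,0,0]},{"dp":[-0.6,-0.7,0],"angular":[0,0,0]},{"dp":[-0.6,-0.7,0],"angular":[0,0,0]},{"dp":[-0.6,-0.7,0],"angular":[0,0,0]},{"dp":[-0.6,-0.7,0],"angular":[0,0,0]},{"dp":[-0.6,0,0],"angular":[0,0,0]},{"dp":[0,0,0],"angular":[0,0,0]},{"dp":[0,0,0],"angular":[0,0,0]}]'
python3 - <<'E'
from station import sense, vision
import cv2,numpy as np
from h import P
from scipy.spatial.transform import Rotation as R
s=sense();d=vision.snapshot("wrist")
T=np.eye(4);T[:3,:3]=R.from_quat(s["tool_rot"]).as_matrix();T[:3,3]=s["tcp_pos"];d["pose"]=T@d["mount"]
np.savez("w4.npz",**d);cv2.imwrite("pics/w4.png",d["image"])
e=vision.snapshot("scene");np.savez("s4.npz",**e);cv2.imwrite("pics/s4.png",cv2.resize(e["image"][190:310,250:400],None,fx=4,fy=4,interpolation=cv2.INTER_CUBIC))
E
```

```text
t: 10.75
tcp_pos: [0.6092, 0.1107, 0.0713]
tool_rot: [0.996, 0.085, 0.0, 0.0]
force: [-0.8, 3.3, 4.0]
finger_gap: -0.0
gripper_force: 2.4
t: 12.45
tcp_pos: [0.4836, -0.015, 0.2038]
tool_rot: [0.996, 0.085, 0.001, -0.0]
force: [-0.5, -0.4, -0.2]
finger_gap: -0.001
gripper_force: 0.0
```

View pics/w4.png

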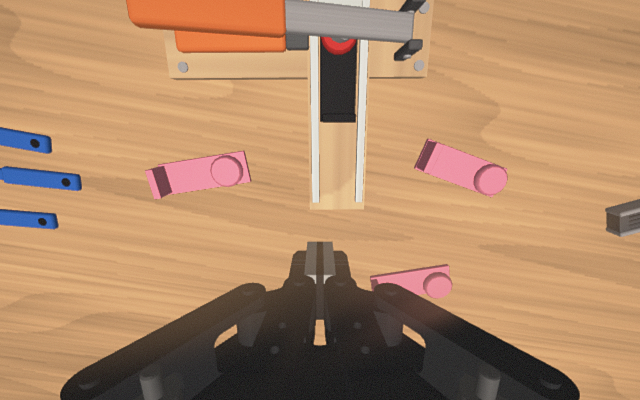

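View pics/s4.png

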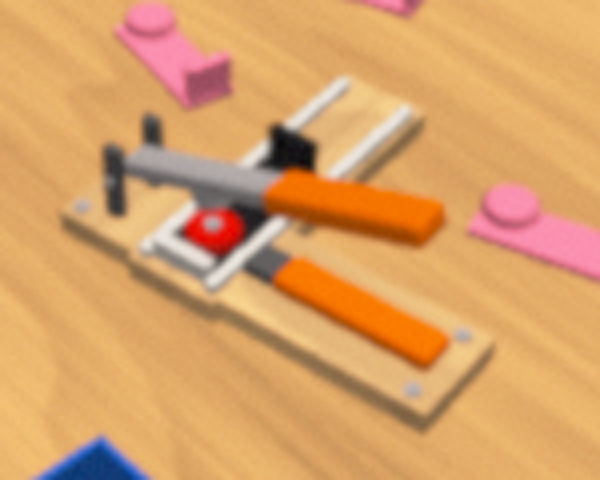

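The handle is open again, the stud tip shows through the reflector at s4 crop (212,222), and the bracket is still at the stop. I'll check the heights numerically.

```bash
python3 - <<'E'
import numpy as np
from h import P
d=dict(np.load("w4.npz"));e=dict(np.load("s4.npz"))
for u,v in[(338,47),(334,46),(338,80),(338,118),(200,16)]:print(u,v,P(d,u,v).round(4))
for u,v in[(225,240),(200,235),(195,225),(430,205)]:print(P(e,250+u/4,190+v/4).round(4))
E
```

```text
338 47 [ 0.6213 -0.0095  0.0307]
334 46 [ 0.6217 -0.0056  0.0301]
338 80 [ 0.5944 -0.0152  0.0219]
338 118 [ 0.5587 -0.0204  0.0479]
200 16 [0.6081 0.0891 0.1037]
[0.636  0.0076 0.0286]
[ 0.6447 -0.004   0.0298]
[ 0.6416 -0.012   0.0302]
[0.6024 0.1292 0.1163]
```

The reflector's top is at 30 mm (38 mm before), which matches clicked home. The handle is open and the bracket is home.

```bash
python3 -c "
from station import order
print(order.sign_off())"
```

```text
the job is handed in; nothing more can be done
None
```

I pushed the bracket home against the end stop, the reflector clicked onto its stud, the handle sprang back open, and the job is handed in; sign-off returned no verdict, but the last camera heights agree with all three.

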